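Pin the hinge of a conveyor flap

TASK

Join the two halves of the conveyor flap's hinge in the jig: slide the flap half along its rails until its eye stands over the hole of the fixed half, then take the long hinge pin with the thick head from the wooden rack and push it gently down through both eyes until its collar sits flush on the flap's eye and the plug below is pushed out of the way. Never press the pin hard against the hinge (40 N is too much: feel for the lower hole with light presses), leave the other two pins in the rack, and let go of everything at the end.

Things in the scene. Friction and masses are not known exactly. Their poses are not given: they have to be found in the camera images.
- jig: Fixed grey base plate 110 (x) x 330 (y) x 10 mm on the bench, yawed up to 20 degrees. Origin on its underside at the nominal hinge line; plate spans y -85..245 mm; z up. Carries two rails along y (17 mm either side of x = 0, tops at 22 mm), the fixed hinge half (see hinge_mark) and the flap half.
- hinge_mark (a point): Nominal hole mouth of the fixed half, on the jig's axis, 48 mm above the bench. The fixed half is a dark steel block 32 (x) x 64 (y) x 24 mm, top at 48 mm, with a vertical 12 mm hole at its centre, chamfer 1.5 mm. It is clamped in an adjusting slot: the true hole is on jig x = 0 but anywhere up to 10 mm either way along jig y, and it does not move.
- flap (a joint): Slide of the flap half along the jig's y, in m: 0 = its eye on the nominal hinge line, larger = farther out along the jig's +y; travel -0.014 to 0.09. Slides with about 1.5 N friction and stays where it is left; it cannot lift or turn. A pin standing in its eye can drag it along.
- flap_eye (a point): Mouth of the flap half's eye: an aluminium block 30 x 30 x 24 mm, its underside 50 mm and its top 74 mm above the bench, with a vertical through hole 12 mm in diameter (1.5 mm chamfer). The point is the centre of the hole at the block's top face. It has the jig's axes and moves with the flap.
- flap_grip (a point): Place to pinch the flap half: an upright aluminium panel 10 mm thick (jig x), 100 mm long (jig y), top edge 74 mm above the bench. The point is 14 mm under the middle of the top edge, 90 mm from the eye along the jig's +y, 60 mm above the bench.
- plug (a joint): Black retaining plug under the fixed half's hole, in m: 0 = up (top 24 mm above the bench), larger = pushed down; needs about 6 N to move and stays where it is pushed. A fully home pin pushes it down by 10 mm; travel 13 mm.
- pin_head (a point): The hinge pin, steel, about 0.1 kg: shank 10 mm in diameter, 60 mm long, tip chamfered to 8 mm over 4 mm; collar 22 mm across, 4 mm thick; round head 16 mm in diameter, 38 mm tall. Site: middle of the head, 23 mm above the collar's underside, 83 mm above the tip; z up along the pin. It hangs upright by its collar in a hole of the rack.
- rack: Fixed wooden block 160 (x) x 50 (y) x 66 (z) mm with three vertical 13 mm through holes on its x axis at -50, 0 and 50 mm. Origin at the centre of its underside. Each hole holds one pin; which one stands where varies.
- bolt_a: Bystander in the rack: a shorter pin with the same collar and 16 mm head but only 20 mm of head height, shank 30 mm. Origin at its tip. Leave it.
- bolt_b: Bystander in the rack: a thin pin with a 9 mm head 22 mm tall, shank 7 mm by 60 mm. Origin at its tip. Leave it.

How it is judged:
By the outcome, as a careful person would: the job done as asked, in the order asked, and still so for the second after the job is handed in, with the robot touching nothing.
It also fails if it takes over 67 s, if anything falls off the work surface, if the arm or the gripper's body presses on something with over 40 N, if the wrist force passes 120 N, or if a joint passes its speed limit or range.

ROBOT

A 6-joint arm with a two-finger parallel gripper is mounted at the origin on the work surface. World frame = base frame: x ahead of the robot, y to its left, z up, the work surface at z = 0. Lengths are in m, angles in degrees, forces in N, time in s.
With the tool pointing down it reaches from about 0.35 to 0.775 m from the base axis. Payload 7.3 kg.
Tool frame: the origin (TCP) lies at the very end of the fingers, on their centre line; the grasp point (between the pads) lies 19 mm behind it; y points along the fingers, z is the direction in which the jaws open and shut, and the axes are right-handed (so a half turn about y gives the same grasp; the last joint's range is limited). The gripper opens to 92 mm and grips with 3 to 60 N. Pads are 19 mm wide; open, the fingers measure 130 mm over their backs; the gripper's body (75 mm by 190 mm) begins 47 mm behind the grasp point.
Start: joints at [-75.745, 19.595, 87.324, -0, 73.075, -8.365], TCP at [0.202, -0.485, 0.227] pointing down, gripper open.
Joint ranges: [-145.02, 145.02], [-44.19, 115.74], [2.07, 154.8], [-57.11, 237.11], [16.16, 152.29], [-177.93, 177.93]. Speed limits (degrees/s): [147.25, 147.25, 180, 180, 180, 180].

INTERFACE

Orientations are given as [roll, pitch, yaw] about the fixed x, y, z axes, in that order (R = Rz(yaw) Ry(pitch) Rx(roll)).
In Python, from rig import r, eyes, order, finder gives the robot as it stands. The module is installed in compiled form; this text tells all that it offers.
- The arm moves only by the tool step_arm, never from a script. Its argument "series" is a list of rows, each an object of numbers: "jaw": the closure, from 0 (fully open) to 1 (shut); "dx", "dy", "dz": the shift along the tool's x, y, z in cm; "ax", "ay", "az": the turn, a rotation vector about the tool's x, y, z in rad. In form: [{"jaw": .., "dx": .., "dy": .., "dz": .., "ax": .., "ay": .., "az": ..}, ...]. A call has 1 to 12 rows; each row shifts and turns the commanded pose from where the row before left it, along the tool's axes as they then stand; what a row does not reach is not made up. A row lasts 1/8 s, in which the tool goes at most 62.5 mm and 10.7 degrees, less where a joint would pass 70% of its speed; a pose out of reach is approached as far as the arm can. A call with a gripper value outside its range is refused whole. The fingers move at their own pace and stop on an object; the grip force is fixed at half the most. Time passes only in rows, so rows that do not move let the fingers close. It gives the time, the measured TCP pose, the force and the opening at its end, in the units of the state.
- r.get_state(): the state, without advancing time (a new reading comes with each control period).
- eyes.grab_frame(name): name is "side" or "top"; returns (picture, depth): 400x640x3 uint8, red, green, blue; 400x640 float32, m along the optical axis (not along the pixel's ray), 0 where there is no reading.
- eyes.calibration(name): a dict with "mtx" (3x3 intrinsics, pixels), "k1" (the pictures are not rectified: a ray, as slopes to the right and down, at radius r is drawn at 1 + k1 r^2 times it, then the intrinsics apply), "eye" and "rotation" of the camera in the world. Camera axes: x right, y up, looking along -z (the intrinsics and any distortion apply to the point x, -y, -z); pixel columns grow to the right and rows downward; lengths in m; the calibration is good to about 2 mm. A picture is of the moment at which its call begins. calibration takes no time and is no camera call.
- order.sign_off(): hands the job in, once; it reports no verdict.
Trained networks look in the newest picture that a camera, given by its name, has taken for a name from the list of things; names that differ only in an ending like _2 or _b are one class to them, and where a whole thing is asked for, a point or a joint stands for the part that bears it (a point fixed in the world has none). Each returns a list of dicts, best first, with "confidence" (0 to 1); they miss things now and then, are a little off and sometimes report something else, mostly with a low value. They report only what shows in the picture. A call takes as long as a camera call.
- finder.boxes_of(name, camera): "rect" ([centre column, centre row, width, height] as shares, 0 to 1, of the picture: columns of its width, rows of its height, round what is visible of it).
The state is a dict: "t": time; "joint_pos": joint angles; "qd": joint speeds; "joint_torque": joint torques, N m; "eef_pos": TCP position; "ee_rot": TCP orientation; "ft_force": force on the tool from outside, world axes, zero at the start; "torque": the same for the moment, N m; "width": finger opening in m.
Only numpy, scipy, OpenCV 4.12 (cv2) and the standard library are available. Lean on these libraries where they do the work, as an engineer would, in place of code of your own. Each camera call takes 0.05 s, during which the arm holds its last target. There are 200 camera calls.

## Working session

There is one attempt and no reset: what is moved stays moved. The work goes in short steps, Python scripts to look and compute and a tool call to move; the robot and the scene stay as the last step left them, time stands still between calls to the robot, and variables do not carry over. Pictures are saved under pics/ and viewed, about 8 in all and at most 12, crops included, and the job is handed in when it is done.

Besides the shell and the picture viewer there is one more tool, called after "Emit:" as a command line: name --argument value ..., lists and objects as JSON in quotes. step_arm: Moves the arm, as the interface text tells. Its arguments: {"type":"object","properties":{"series":{"type":"array","items":{"type":"object","properties":{"jaw":{"type":"number"},"dx":{"type":"number"},"dy":{"type":"number"},"dz":{"type":"number"},"ax":{"type":"number"},"ay":{"type":"number"},"az":{"type":"number"}}}}},"required":["series"]}

```bash
mkdir -p pics
cat > h.py <<'E'
import numpy as np,cv2
from rig import r,eyes,order,finder
def ray(name,u,v):
    c=eyes.calibration(name);K=np.array(c["mtx"]);k=c["k1"]
    d=np.array([(u-K[0,2])/K[0,0],(v-K[1,2])/K[1,1]]);s=d.copy()
    for _ in range(20): s=d/(1+k*(s@s))
    return np.array(c["eye"]),np.array(c["rotation"])@np.array([s[0],-s[1],-1])
def at_z(name,u,v,z):
    e,d=ray(name,u,v);return e+d*(z-e[2])/d[2]
def at_d(name,u,v,D):
    e,d=ray(name,u,v);return e+d*D
def cloud(name,D):
    c=eyes.calibration(name);K=np.array(c["mtx"]);k=c["k1"]
    v,u=np.mgrid[0:400,0:640];d=np.stack([(u-K[0,2])/K[0,0],(v-K[1,2])/K[1,1]],-1);s=d.copy()
    for _ in range(20): s=d/(1+k*(s**2).sum(-1,keepdims=True))
    return np.array(c["eye"])+np.stack([s[...,0],-s[...,1],-np.ones_like(D)],-1)*D[...,None]@np.array(c["rotation"]).T
def proj(name,p):
    c=eyes.calibration(name);K=np.array(c["mtx"]);q=np.array(c["rotation"]).T@(np.array(p)-np.array(c["eye"]))
    s=np.array([q[0],-q[1]])/-q[2];s*=1+c["k1"]*(s@s);return K[0,0]*s[0]+K[0,2],K[1,1]*s[1]+K[1,2]
E
python3 - <<'E'
from h import *
print(r.get_state())
for n in("top","side"):
    p,D=eyes.grab_frame(n);cv2.imwrite(f"pics/{n}0.png",p[...,::-1]);np.save(n+"0.npy",D)
    c=eyes.calibration(n);print(n,c)
    for t in("jig","flap","flap_eye","flap_grip","pin_head","rack","bolt_a","bolt_b"):
        print(t,[(round(b["confidence"],2),np.round(np.array(b["rect"])*[640,400,640,400])) for b in finder.boxes_of(t,n)[:3]])
E
```

```text
{'t': 0.0, 'joint_pos': array([-7.57456364e+01,  1.96377741e+01,  8.73766385e+01, -9.54221611e-04,
        7.30734859e+01, -8.36451584e+00]), 'qd': array([ 0.04229625, -0.05509296, -0.08767687,  0.14543948, -0.0719099 ,
        0.09339401]), 'joint_torque': array([-2.56800176e-04, -4.31243527e+01, -2.44215167e+01,  7.18415016e-02,
        5.61663124e-02, -1.28603292e-04]), 'eef_pos': array([ 0.20183744, -0.48422113,  0.22603644]), 'ee_rot': array([-9.00870962e+01,  1.18838663e-02, -1.57380851e+02]), 'ft_force': array([-0.01993555, -0.3938726 ,  0.74589589]), 'torque': array([-0.00727261, -0.01313703, -0.00357397]), 'width': 0.0917338075420269}
top {'mtx': array([[496.51854184,   0.        , 317.50127851],
       [  0.        , 496.51854184, 191.47024476],
       [  0.        ,   0.        ,   1.        ]]), 'k1': -0.02375275299819681, 'eye': array([ 0.38989699, -0.10152593,  0.83740472]), 'rotation': array([ 1.00278465e+01,  2.89454101e-02, -9.01577283e+01])}
jig [(0.68, array([208., 200., 198.,  91.]))]
flap [(0.59, array([173., 194., 103.,  28.]))]
flap_eye [(0.81, array([173., 191
[... 595 characters left out ...]
'rotation': array([  40.64775213,   -0.24993978, -167.82733341])}
jig [(0.64, array([282., 308., 137., 179.]))]
flap [(0.85, array([278., 314.,  54., 105.])), (0.7, array([281., 308., 139., 178.]))]
flap_eye [(0.87, array([278., 313.,  54., 105.]))]
flap_grip [(0.77, array([278., 312.,  53., 104.]))]
pin_head [(0.75, array([351., 116.,  10.,  20.])), (0.67, array([280., 308., 136., 179.]))]
rack [(0.65, array([329., 134.,  78.,  46.]))]
bolt_a [(0.64, array([305., 117.,   6.,  17.])), (0.6, array([329., 119.,  12.,  14.])), (0.29, array([281., 307., 135., 179.]))]
bolt_b [(0.64, array([305., 117.,   6.,  17.])), (0.6, array([329., 119.,  12.,  14.])), (0.29, array([281., 307., 135., 179.]))]
```

View pics/top0.png

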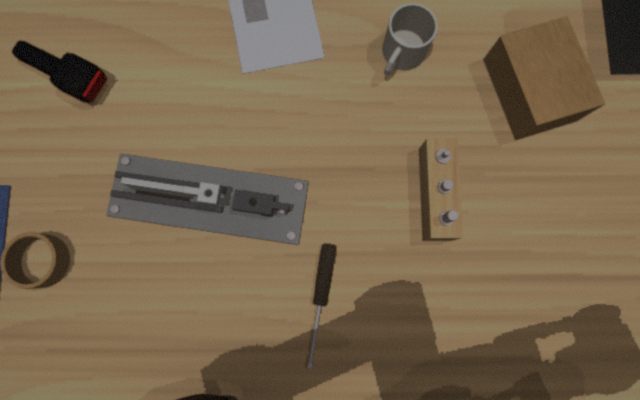

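View pics/side0.png

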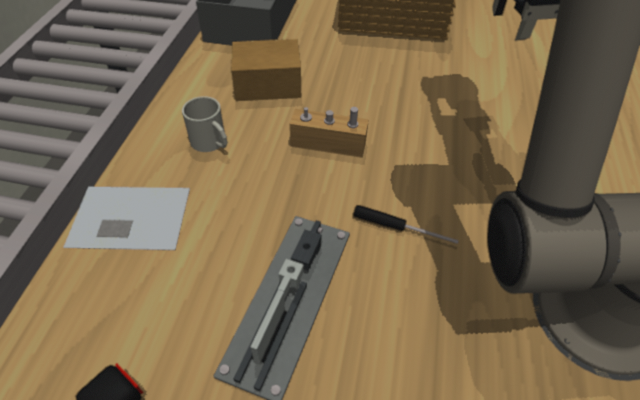

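The top picture shows the flap eye at about (208,192), the fixed hole at (252,202), and the tall thick pin at (451,216), the lowest in the rack. The side picture agrees: the tall pin is the right-hand one, at (353,116).

```bash
python3 - <<'E'
s=open('h.py').read()
s=s.replace('import numpy as np,cv2','import numpy as np,cv2\nfrom scipy.spatial.transform import Rotation as Ro')
s=s.replace('np.array(c["rotation"])','Ro.from_euler("xyz",c["rotation"],degrees=True).as_matrix()')
open('h.py','w').write(s)
E
python3 - <<'E'
from h import *
im=cv2.imread("pics/top0.png");D=np.load("top0.npy")
for n,u,v,z in[("c1",121,155,.01),("c2",308,183,.01),("c3",300,243,.01),("c4",108,213,.01),("eye",208,192,.074),("hole",252,202,.048),("pintop",451,216,.108),("pinmid",445,187,.09),("pinthin",444,156,.092)]:
    print(n,np.round(at_z("top",u,v,z),4),np.round(at_d("top",u,v,D[v,u]),4))
for n,u,v,z in[("pin s",353,109,.108),("eye s",291,269,.074),("hole s",309,243,.048)]: print(n,np.round(at_z("side",u,v,z),4))
P=cloud("top",D)
m=(P[...,2]>.068)&(P[...,2]<.08)&(np.hypot(P[...,0]-.4,0)<.2)
v,u=np.nonzero(m&(np.arange(640)[None]<240)&(np.arange(400)[:,None]>150)&(np.arange(400)[:,None]<230))
q=P[v,u];print(len(q),q.min(0),q.max(0),q.mean(0))
pts=np.float32(q[:,:2]);print(cv2.fitLine(pts,cv2.DIST_L1,0,.01,.01).ravel())
m=(P[...,2]>.095)&(P[...,2]<.13);m[:,:425]=0;m[:,470:]=0;m[:135]=0;m[245:]=0
print("pinhead px",P[m].mean(0) if m.any() else None,m.sum())
a=cv2.resize(im[165:225,175:285],None,fx=7,fy=7,interpolation=cv2.INTER_CUBIC)
b=cv2.resize(im[140:240,420:475],(231,420),interpolation=cv2.INTER_CUBIC)
cv2.imwrite("pics/crop0.png",cv2.convertScaleAbs(a,alpha=1.8))
E
```

```text
c1 [0.6009 0.2366 0.01  ] [0.6015 0.2375 0.0078]
c2 [ 0.5509 -0.0854  0.01  ] [ 0.5515 -0.0854  0.0064]
c3 [ 0.4493 -0.0722  0.01  ] [ 0.4501 -0.0718 -0.0007]
c4 [0.5003 0.252  0.01  ] [0.5004 0.2522 0.0095]
eye [0.5245 0.0696 0.074 ] [0.5282 0.0742 0.0535]
hole [0.5126 0.0039 0.048 ] [0.5163 0.0071 0.0241]
pintop [ 0.4814 -0.2992  0.108 ] [ 0.4816 -0.2995  0.1069]
pinmid [ 0.5285 -0.297   0.09  ] [ 0.5285 -0.2971  0.0896]
pinthin [ 0.5769 -0.2973  0.092 ] [ 0.5799 -0.3005  0.0799]
pin s [ 0.4823 -0.3003  0.108 ]
eye s [0.5212 0.0703 0.074 ]
hole s [ 0.5079 -0.0024  0.048 ]
878 [0.5067067  0.05287746 0.06802565] [0.54916758 0.20828032 0.07809881] [0.5302511  0.11529689 0.07382671]
[0.14182174 0.9898922  0.5332351  0.13452688]
pinhead px [ 0.48258447 -0.30079114  0.10639992] 112
```

View pics/crop0.png

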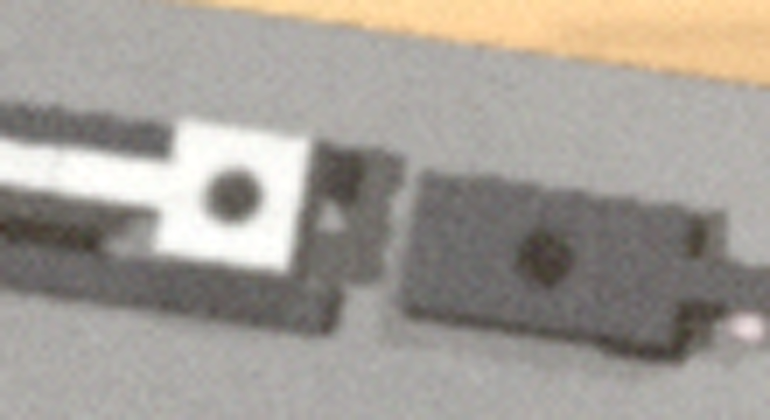

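The crop shows the flap eye at full-picture pixel (208.1,192.4) and the fixed hole at (252.4,201.4). The jig yaw is about -8.9 deg, and the flap has to go about 67 mm along -y. I'll rotate first, then travel to above the flap grip.

Emit:
step_arm --series '[{"jaw": 0.3, "ay": -0.17}, {"jaw": 0.3, "ay": -0.17}, {"jaw": 0.3, "ay": -0.17}, {"jaw": 0.3, "ay": -0.17}, {"jaw": 0.3, "ay": -0.17}, {"jaw": 0.3, "ay": -0.17}, {"jaw": 0.3, "dx": -4.9, "dz": 1.66}, {"jaw": 0.3, "dx": -4.9, "dz": 1.66}, {"jaw": 0.3, "dx": -4.9, "dz": 1.66}, {"jaw": 0.3, "dx": -4.9, "dz": 1.66}, {"jaw": 0.3, "dx": -4.9, "dz": 1.66}, {"jaw": 0.3, "dx": -4.9, "dz": 1.66}]'

```text
invalid input
```

Emit:
step_arm --series '[{"jaw": 0.3, "dx": -4.9, "dz": 1.66}, {"jaw": 0.3, "dx": -4.9, "dz": 1.66}, {"jaw": 0.3, "dx": -4.9, "dz": 1.66}, {"jaw": 0.3, "dx": -4.9, "dz": 1.66}, {"jaw": 0.3, "dx": -4.9, "dz": 1.66}, {"jaw": 0.3, "dx": -4.9, "dz": 1.66}, {"jaw": 0.3, "dx": -4.9, "dz": 1.66}, {"jaw": 0.3, "dx": -4.9, "dz": 1.66}, {"jaw": 0.3}]'

```text
invalid input
```

Emit:
step_arm --series '[{"jaw": 0.3, "dx": 0, "dy": 0, "dz": 0, "ax": 0, "ay": -0.17, "az": 0}, {"jaw": 0.3, "dx": 0, "dy": 0, "dz": 0, "ax": 0, "ay": -0.17, "az": 0}, {"jaw": 0.3, "dx": 0, "dy": 0, "dz": 0, "ax": 0, "ay": -0.17, "az": 0}, {"jaw": 0.3, "dx": 0, "dy": 0, "dz": 0, "ax": 0, "ay": -0.17, "az": 0}, {"jaw": 0.3, "dx": 0, "dy": 0, "dz": 0, "ax": 0, "ay": -0.17, "az": 0}, {"jaw": 0.3, "dx": 0, "dy": 0, "dz": 0, "ax": 0, "ay": -0.17, "az": 0}]'

```text
t: 1.65
eef_pos: [0.202, -0.4846, 0.2267]
ee_rot: [-90.0, -0.0, -98.6]
ft_force: [0.7, 0.0, -0.6]
width: 0.0643
```

Emit:
step_arm --series '[{"jaw": 0.3, "dx": -4.9, "dy": 0, "dz": 1.66, "ax": 0, "ay": 0, "az": 0}, {"jaw": 0.3, "dx": -4.9, "dy": 0, "dz": 1.66, "ax": 0, "ay": 0, "az": 0}, {"jaw": 0.3, "dx": -4.9, "dy": 0, "dz": 1.66, "ax": 0, "ay": 0, "az": 0}, {"jaw": 0.3, "dx": -4.9, "dy": 0, "dz": 1.66, "ax": 0, "ay": 0, "az": 0}, {"jaw": 0.3, "dx": -4.9, "dy": 0, "dz": 1.66, "ax": 0, "ay": 0, "az": 0}, {"jaw": 0.3, "dx": -4.9, "dy": 0, "dz": 1.66, "ax": 0, "ay": 0, "az": 0}, {"jaw": 0.3, "dx": -4.9, "dy": 0, "dz": 1.66, "ax": 0, "ay": 0, "az": 0}, {"jaw": 0.3, "dx": -4.9, "dy": 0, "dz": 1.66, "ax": 0, "ay": 0, "az": 0}, {"jaw": 0.3, "dx": -4.9, "dy": 0, "dz": 1.66, "ax": 0, "ay": 0, "az": 0}, {"jaw": 0.3, "dx": -4.9, "dy": 0, "dz": 1.66, "ax": 0, "ay": 0, "az": 0}, {"jaw": 0.3, "dx": -4.9, "dy": 0, "dz": 1.66, "ax": 0, "ay": 0, "az": 0}, {"jaw": 0.3, "dx": -4.9, "dy": 0, "dz": 1.66, "ax": 0, "ay": 0, "az": 0}]'

```text
t: 3.15
eef_pos: [0.4908, 0.067, 0.2269]
ee_rot: [-90.0, -0.0, -98.9]
ft_force: [-0.1, -1.6, 0.1]
width: 0.0638
```

Emit:
step_arm --series '[{"jaw": 0.3, "dx": -4.9, "dy": 0, "dz": 1.66, "ax": 0, "ay": 0, "az": 0}, {"jaw": 0.3, "dx": -4.9, "dy": 4, "dz": 1.66, "ax": 0, "ay": 0, "az": 0}, {"jaw": 0.3, "dx": 0, "dy": 4, "dz": 0, "ax": 0, "ay": 0, "az": 0}, {"jaw": 0.3, "dx": 0, "dy": 0, "dz": 0, "ax": 0, "ay": 0, "az": 0}]'

```text
t: 3.65
eef_pos: [0.5349, 0.155, 0.1456]
ee_rot: [-90.4, -0.1, -98.9]
ft_force: [0.5, -0.6, -0.2]
width: 0.0643
```

Emit:
step_arm --series '[{"jaw": 0.3, "dx": 0, "dy": 3.5, "dz": 0, "ax": 0, "ay": 0, "az": 0}, {"jaw": 0.3, "dx": 0, "dy": 3.5, "dz": 0, "ax": 0, "ay": 0, "az": 0}, {"jaw": 0.3, "dx": 0, "dy": 3, "dz": 0, "ax": 0, "ay": 0, "az": 0}, {"jaw": 0.3, "dx": 0, "dy": 0, "dz": 0, "ax": 0, "ay": 0, "az": 0}, {"jaw": 0.8, "dx": 0, "dy": 0, "dz": 0, "ax": 0, "ay": 0, "az": 0}, {"jaw": 1, "dx": 0, "dy": 0, "dz": 0, "ax": 0, "ay": 0, "az": 0}, {"jaw": 1, "dx": 0, "dy": 0, "dz": 0, "ax": 0, "ay": 0, "az": 0}, {"jaw": 1, "dx": 0, "dy": 0, "dz": 0, "ax": 0, "ay": 0, "az": 0}, {"jaw": 1, "dx": 0, "dy": 0, "dz": 0, "ax": 0, "ay": 0, "az": 0}]'

```text
t: 4.78
eef_pos: [0.5371, 0.1549, 0.0486]
ee_rot: [-90.0, -0.0, -98.9]
ft_force: [0.7, -0.2, 0.1]
width: 0.0185
```

Run:
```python
from h import *
s=r.get_state();print(s["t"],s["eef_pos"],s["ee_rot"],s["ft_force"],s["width"])
for n in("top",):
    p,D=eyes.grab_frame(n);cv2.imwrite(f"pics/{n}1.png",p[...,::-1])
    q=cv2.imread("pics/top0.png")
R=np.array([.155,.988])
e=at_z("top",208.1,192.4,.074);h=at_z("top",252.4,201.4,.048);print(e,h,(e-h)[:2]@R)
```

```text
4.775 [0.53706241 0.15493049 0.04860257] [-8.99930655e+01 -4.67703437e-03 -9.89347429e+01] [ 0.65653673 -0.19523614  0.13455696] 0.018499519247022672
[0.52389936 0.0694675  0.074     ] [0.51355321 0.00332211 0.048     ] 0.06695530383532103
```

Emit:
step_arm --series '[{"jaw": 0.8, "dx": 0, "dy": 0.5, "dz": 0, "ax": 0, "ay": 0, "az": 0}, {"jaw": 1, "dx": 0, "dy": 0, "dz": 0, "ax": 0, "ay": 0, "az": 0}, {"jaw": 1, "dx": 0, "dy": 0, "dz": 0, "ax": 0, "ay": 0, "az": 0}, {"jaw": 1, "dx": 0, "dy": 0, "dz": 0, "ax": 0, "ay": 0, "az": 0}, {"jaw": 1, "dx": 0, "dy": 0, "dz": 0, "ax": 0, "ay": 0, "az": 0}]'

```text
t: 5.45
eef_pos: [0.5357, 0.1549, 0.0428]
ee_rot: [-90.2, -0.0, -98.9]
ft_force: [-5.2, 0.4, -1.8]
width: 0.0098
```

Emit:
step_arm --series '[{"jaw": 1, "dx": 1.2, "dy": 0, "dz": 0, "ax": 0, "ay": 0, "az": 0}, {"jaw": 1, "dx": 1.2, "dy": 0, "dz": 0, "ax": 0, "ay": 0, "az": 0}, {"jaw": 1, "dx": 1.2, "dy": 0, "dz": 0, "ax": 0, "ay": 0, "az": 0}, {"jaw": 1, "dx": 1.2, "dy": 0, "dz": 0, "ax": 0, "ay": 0, "az": 0}, {"jaw": 1, "dx": 1.2, "dy": 0, "dz": 0, "ax": 0, "ay": 0, "az": 0}, {"jaw": 1, "dx": 0.6, "dy": 0, "dz": 0, "ax": 0, "ay": 0, "az": 0}, {"jaw": 1, "dx": 0, "dy": 0, "dz": 0, "ax": 0, "ay": 0, "az": 0}, {"jaw": 1, "dx": 0, "dy": 0, "dz": 0, "ax": 0, "ay": 0, "az": 0}]'

```text
t: 6.45
eef_pos: [0.5257, 0.0892, 0.0428]
ee_rot: [-90.1, -0.1, -98.9]
ft_force: [-5.2, -0.3, -5.0]
width: 0.0101
```

Run:
```python
from h import *
s=r.get_state();print(s["t"],s["eef_pos"],s["ee_rot"],s["ft_force"],s["width"])
p,D=eyes.grab_frame("top");im=p[...,::-1];cv2.imwrite("pics/top2.png",im)
a=cv2.resize(im[165:225,195:305],None,fx=7,fy=7,interpolation=cv2.INTER_CUBIC)
cv2.imwrite("pics/crop2.png",cv2.convertScaleAbs(a,alpha=1.8))
```

```text
6.45 [0.52571677 0.08923362 0.04284519] [-9.01413758e+01 -6.60519212e-02 -9.89370254e+01] [-5.16295669 -0.28723902 -4.95023701] 0.010108685255664041
```

View pics/crop2.png

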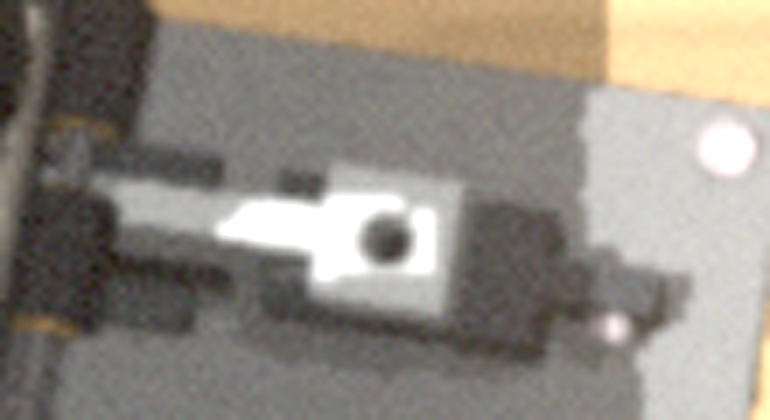

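The eye is now at about pixel (250.0,198.9). I'll compare it with the fixed hole.

Run:
```python
from h import *
R=np.array([.155,.988]);X=np.array([.988,-.155])
h=at_z("top",252.4,201.4,.048)
for uv in((208.1,192.4),(250,198.9)):
    e=at_z("top",*uv,.074);print(e,h,(e-h)[:2]@R,(e-h)[:2]@X)
# shape centroids: dark hole by threshold
for f,(u,v) in(("top0",(252,201)),("top0",(208,192)),("top2",(250,199))):
    g=cv2.imread(f"pics/{f}.png",0).astype(float)[v-7:v+8,u-7:u+8]
    t=(np.percentile(g,3)+np.median(g))/2;w=np.clip(t-g,0,None);yy,xx=np.mgrid[-7:8,-7:8];w[np.hypot(xx,yy)>5]=0
    print(f,u+(w*xx).sum()/w.sum(),v+(w*yy).sum()/w.sum())
s=cv2.imread("pics/side0.png")
a=cv2.resize(s[215:300,255:345],None,fx=7,fy=7,interpolation=cv2.INTER_CUBIC);cv2.imwrite("pics/side0c.png",cv2.convertScaleAbs(a,alpha=1.8))
```

```text
[0.52389936 0.0694675  0.074     ] [0.51355321 0.00332211 0.048     ] 0.06695530383532103 -3.0542985383190666e-05
[0.51343246 0.00369022 0.074     ] [0.51355321 0.00332211 0.048     ] 0.00034498453536395456 -0.00017635439723586067
top0 252.24846625766872 201.64723926380367
top0 208.00339187218665 192.70855258986876
top2 249.99872204472842 199.2555910543131
```

View pics/side0c.png

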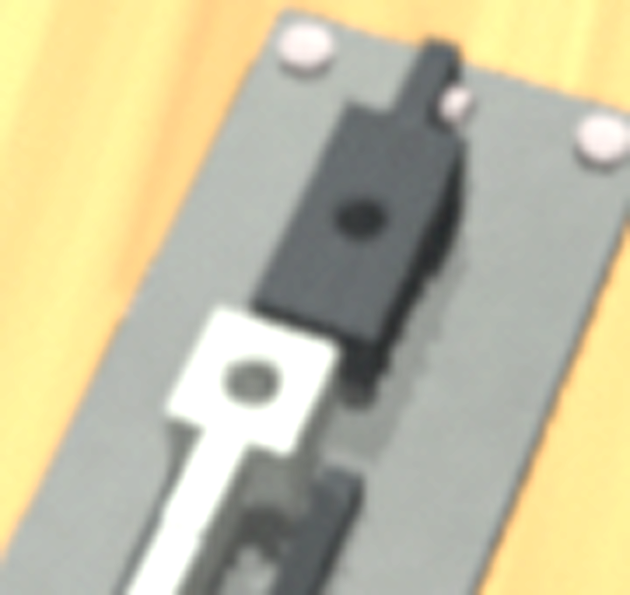

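Run:
```python
from h import *
R=np.array([.155,.988]);X=np.array([.988,-.155])
e=at_z("side",290.6,268.9,.074);h=at_z("side",306,245.9,.048)
print(e,h,(e-h)[:2]@R,(e-h)[:2]@X)
for z in(.03,.048,.074,.1): pass
print(at_z("side",353,109,.108),at_z("top",451,216,.108))
```

```text
[0.52188316 0.07024564 0.074     ] [0.5115985  0.00459864 0.048     ] 0.06645335663613913 -1.4040265658537897e-05
[ 0.48234217 -0.30033872  0.108     ] [ 0.4814147  -0.29916482  0.108     ]
```

Emit:
step_arm --series '[{"jaw": 0.7, "dx": 0, "dy": 0, "dz": 0, "ax": 0, "ay": 0, "az": 0}, {"jaw": 0.5, "dx": 0, "dy": 0, "dz": 0, "ax": 0, "ay": 0, "az": 0}, {"jaw": 0.5, "dx": 0, "dy": 0, "dz": 0, "ax": 0, "ay": 0, "az": 0}, {"jaw": 0.5, "dx": 0, "dy": -2, "dz": 0, "ax": 0, "ay": 0, "az": 0}, {"jaw": 0.5, "dx": 0, "dy": -5, "dz": 0, "ax": 0, "ay": 0, "az": 0}, {"jaw": 0.5, "dx": 0, "dy": -5, "dz": 0, "ax": 0, "ay": 0, "az": 0}, {"jaw": 0.5, "dx": 4.9, "dy": -1, "dz": 0.2, "ax": 0, "ay": 0, "az": 0}, {"jaw": 0.5, "dx": 4.9, "dy": 0, "dz": 0.2, "ax": 0, "ay": 0, "az": 0}, {"jaw": 0.5, "dx": 4.9, "dy": 0, "dz": 0.2, "ax": 0, "ay": 0, "az": 0}, {"jaw": 0.5, "dx": 4.9, "dy": 0, "dz": 0.2, "ax": 0, "ay": 0, "az": 0}, {"jaw": 0.5, "dx": 4.9, "dy": 0, "dz": 0.2, "ax": 0, "ay": 0, "az": 0}, {"jaw": 0.5, "dx": 4.9, "dy": 0, "dz": 0.2, "ax": 0, "ay": 0, "az": 0}]'

```text
t: 8.0
eef_pos: [0.493, -0.2044, 0.174]
ee_rot: [-89.9, -0.0, -98.9]
ft_force: [1.0, -0.3, -0.8]
width: 0.0458
```

Emit:
step_arm --series '[{"jaw": 0.5, "dx": 4.9, "dy": 0, "dz": 0.2, "ax": 0, "ay": 0, "az": 0}, {"jaw": 0.5, "dx": 4.8, "dy": 0, "dz": 0.2, "ax": 0, "ay": 0, "az": 0}, {"jaw": 0.5, "dx": 0, "dy": 0, "dz": 0, "ax": 0, "ay": 0.177, "az": 0}, {"jaw": 0.5, "dx": 0, "dy": 0, "dz": 0, "ax": 0, "ay": 0.177, "az": 0}, {"jaw": 0.5, "dx": 0, "dy": 0, "dz": 0, "ax": 0, "ay": 0.177, "az": 0}, {"jaw": 0.5, "dx": 0, "dy": 0, "dz": 0, "ax": 0, "ay": 0.177, "az": 0}, {"jaw": 0.5, "dx": 0, "dy": 0, "dz": 0, "ax": 0, "ay": 0.177, "az": 0}, {"jaw": 0.5, "dx": 0, "dy": 0, "dz": 0, "ax": 0, "ay": 0.177, "az": 0}, {"jaw": 0.5, "dx": 0, "dy": 0, "dz": 0, "ax": 0, "ay": 0.177, "az": 0}, {"jaw": 0.5, "dx": 0, "dy": 0, "dz": 0, "ax": 0, "ay": 0.177, "az": 0}, {"jaw": 0.5, "dx": 0, "dy": 0, "dz": 0, "ax": 0, "ay": 0, "az": 0}]'

```text
t: 9.38
eef_pos: [0.4821, -0.2992, 0.1738]
ee_rot: [-90.0, 0.0, -180.0]
ft_force: [-0.2, 0.4, -0.1]
width: 0.0456
```

Run:
```python
from h import *
s=r.get_state();print(s["t"],s["eef_pos"],s["ee_rot"],s["ft_force"],s["width"])
p,D=eyes.grab_frame("top");im=p[...,::-1];cv2.imwrite("pics/top3.png",im)
p,D=eyes.grab_frame("side");im=p[...,::-1];cv2.imwrite("pics/side3.png",im)
print([(b["confidence"],np.array(b["rect"])*[640,400,640,400]) for b in finder.boxes_of("pin_head","side")[:2]])
```

```text
9.375 [ 0.48205973 -0.29921836  0.17376375] [-8.99616358e+01  3.96327347e-02 -1.79978222e+02] [-0.16465813  0.44392971 -0.11734713] 0.045600479262066805
[(0.6, array([353.536, 116.64 ,  11.712,  16.88 ]))]
```

Emit:
step_arm --series '[{"jaw": 0.5, "dx": 0, "dy": 3, "dz": 0, "ax": 0, "ay": 0, "az": 0}, {"jaw": 0.5, "dx": 0, "dy": 3, "dz": 0, "ax": 0, "ay": 0, "az": 0}, {"jaw": 0.5, "dx": 0, "dy": 2.5, "dz": 0, "ax": 0, "ay": 0, "az": 0}, {"jaw": 0.5, "dx": 0, "dy": 1.4, "dz": 0, "ax": 0, "ay": 0, "az": 0}, {"jaw": 0.5, "dx": 0, "dy": 0, "dz": 0, "ax": 0, "ay": 0, "az": 0}, {"jaw": 0.7, "dx": 0, "dy": 0, "dz": 0, "ax": 0, "ay": 0, "az": 0}, {"jaw": 0.8, "dx": 0, "dy": 0, "dz": 0, "ax": 0, "ay": 0, "az": 0}, {"jaw": 1, "dx": 0, "dy": 0, "dz": 0, "ax": 0, "ay": 0, "az": 0}, {"jaw": 1, "dx": 0, "dy": 0, "dz": 0, "ax": 0, "ay": 0, "az": 0}, {"jaw": 1, "dx": 0, "dy": 0, "dz": 0, "ax": 0, "ay": 0, "az": 0}, {"jaw": 1, "dx": 0, "dy": 0, "dz": 0, "ax": 0, "ay": 0, "az": 0}]'

```text
t: 10.9
eef_pos: [0.4822, -0.2998, 0.0751]
ee_rot: [-89.9, 0.1, 179.9]
ft_force: [-0.1, -5.0, 3.1]
width: 0.0152
```

Emit:
step_arm --series '[{"jaw": 1, "dx": 0, "dy": -2, "dz": 0, "ax": 0, "ay": 0, "az": 0}, {"jaw": 1, "dx": 0, "dy": -3, "dz": 0, "ax": 0, "ay": 0, "az": 0}, {"jaw": 1, "dx": 0, "dy": -3, "dz": 0, "ax": 0, "ay": 0, "az": 0}, {"jaw": 1, "dx": 0, "dy": -1, "dz": 0, "ax": 0, "ay": 0, "az": 0}, {"jaw": 1, "dx": -0.5, "dy": 0, "dz": -4, "ax": 0, "ay": 0, "az": 0}, {"jaw": 1, "dx": -0.5, "dy": 0, "dz": -5, "ax": 0, "ay": 0, "az": 0}, {"jaw": 1, "dx": -0.5, "dy": 0, "dz": -5, "ax": 0, "ay": 0, "az": 0}, {"jaw": 1, "dx": -0.5, "dy": 0, "dz": -5, "ax": 0, "ay": 0, "az": 0}, {"jaw": 1, "dx": -0.5, "dy": 0, "dz": -5, "ax": 0, "ay": 0, "az": 0}, {"jaw": 1, "dx": -0.6, "dy": 0, "dz": -4, "ax": 0, "ay": 0, "az": 0}, {"jaw": 1, "dx": 0, "dy": 0, "dz": -2.2, "ax": 0, "ay": 0, "az": 0}, {"jaw": 1, "dx": 0, "dy": 0, "dz": 0, "ax": 0, "ay": 0, "az": 0}]'

```text
t: 12.4
eef_pos: [0.5123, 0.0047, 0.1633]
ee_rot: [-90.0, -0.1, -179.9]
ft_force: [1.0, -1.2, -1.4]
width: 0.0152
```

Run:
```python
from h import *
s=r.get_state();print(s["t"],s["eef_pos"],s["ee_rot"],s["ft_force"],s["width"])
t=s["eef_pos"]
for n in("top","side"):
    p,D=eyes.grab_frame(n);im=p[...,::-1];cv2.imwrite(f"pics/{n}4.png",im)
    print(n,"tip expected",proj(n,t-[0,0,.069]),"eye",proj(n,[.5125,.0042,.074]))
a=cv2.resize(cv2.imread("pics/side4.png")[190:290,250:360],None,fx=5,fy=5,interpolation=cv2.INTER_CUBIC)
b=cv2.resize(cv2.imread("pics/top4.png")[150:250,210:270],None,fx=5,fy=5,interpolation=cv2.INTER_CUBIC)[:, :245]
cv2.imwrite("pics/c4.png",cv2.convertScaleAbs(np.hstack([a,b]),alpha=1.8))
```

```text
12.4 [0.51226686 0.00468847 0.16334435] [-9.00421811e+01 -1.46944811e-01 -1.79906927e+02] [ 0.98345729 -1.19971828 -1.39073981] 0.015228949349253786
top tip expected (np.float64(247.52557348515967), np.float64(197.523024135254)) eye (np.float64(249.66057532170447), np.float64(199.49189478511278))
side tip expected (np.float64(305.4604027146549), np.float64(229.82989998396374)) eye (np.float64(305.45456967863197), np.float64(236.79035337089863))
```

View pics/c4.png

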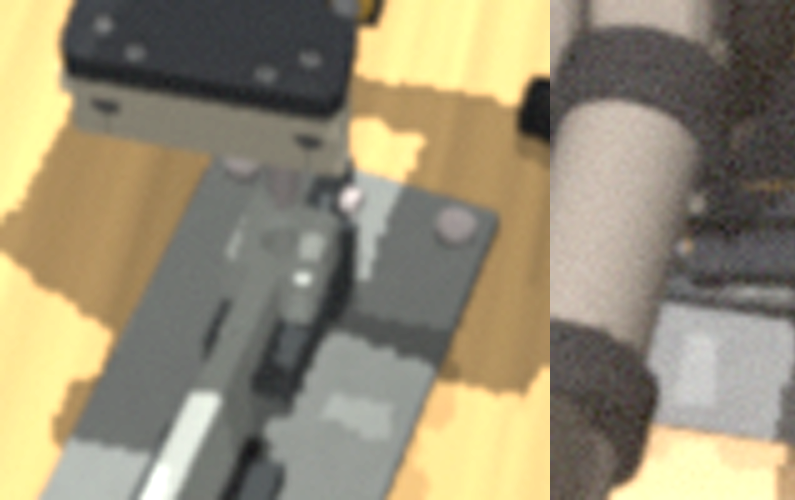

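The side view shows the pin tip just above the eye, at about (306,231) against the eye hole at (305,238). I'll take a closer crop to fix the offset.

Run:
```python
from h import *
g=cv2.imread("pics/side4.png")[220:256,280:330]
a=cv2.resize(g,None,fx=16,fy=16,interpolation=cv2.INTER_CUBIC)
cv2.imwrite("pics/c4b.png",cv2.convertScaleAbs(a,alpha=2.2,beta=-30))
```

```text
(no output)
```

View pics/c4b.png

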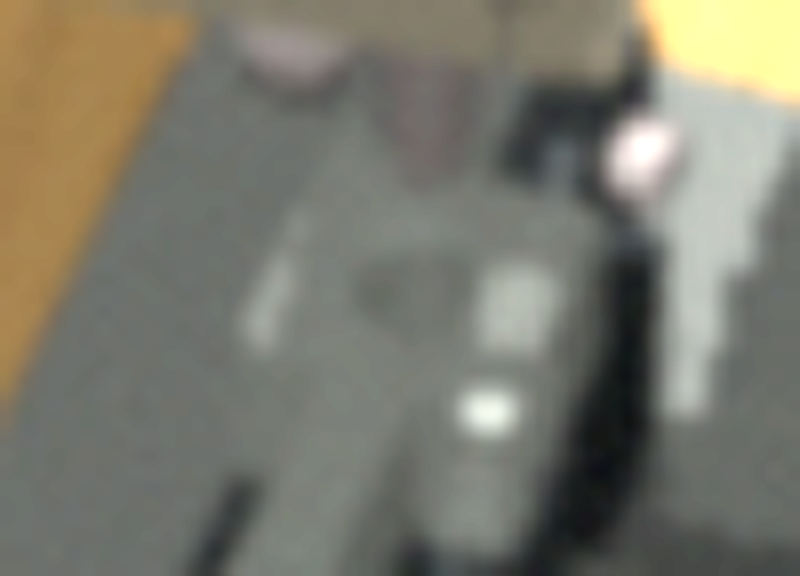

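Run:
```python
from h import *
t=r.get_state()["eef_pos"]
a=at_z("side",306.25,229.2,t[2]-.069);b=at_z("side",305.3,237.5,.074);print(t,a,b,b-a)
```

```text
[0.51270767 0.00281675 0.16371101] [0.51122075 0.00342511 0.09471101] [0.51243451 0.00567163 0.074     ] [ 0.00121376  0.00224652 -0.02071101]
```

Emit:
step_arm --series '[{"jaw": 1, "dx": -0.1, "dy": 0.8, "dz": -0.15, "ax": 0, "ay": 0, "az": 0}, {"jaw": 1, "dx": 0, "dy": 0.8, "dz": 0, "ax": 0, "ay": 0, "az": 0}, {"jaw": 1, "dx": 0, "dy": 0.3, "dz": 0, "ax": 0, "ay": 0, "az": 0}, {"jaw": 1, "dx": 0, "dy": 0.3, "dz": 0, "ax": 0, "ay": 0, "az": 0}, {"jaw": 1, "dx": 0, "dy": 0.2, "dz": 0, "ax": 0, "ay": 0, "az": 0}, {"jaw": 1, "dx": 0, "dy": 0, "dz": 0, "ax": 0, "ay": 0, "az": 0}, {"jaw": 1, "dx": 0, "dy": 0, "dz": 0, "ax": 0, "ay": 0, "az": 0}]'

```text
t: 13.38
eef_pos: [0.5143, 0.0044, 0.1407]
ee_rot: [-90.0, 0.0, 179.9]
ft_force: [-0.8, -0.3, -1.1]
width: 0.0153
```

Emit:
step_arm --series '[{"jaw": 1, "dx": 0, "dy": 0.3, "dz": 0, "ax": 0, "ay": 0, "az": 0}, {"jaw": 1, "dx": 0, "dy": 0.3, "dz": 0, "ax": 0, "ay": 0, "az": 0}, {"jaw": 1, "dx": 0, "dy": 0, "dz": 0, "ax": 0, "ay": 0, "az": 0}]'

```text
t: 13.75
eef_pos: [0.514, 0.0044, 0.1341]
ee_rot: [-90.0, -0.0, 179.9]
ft_force: [0.3, -0.1, -1.3]
width: 0.0154
```

Emit:
step_arm --series '[{"jaw": 1, "dx": 0, "dy": 0.3, "dz": 0, "ax": 0, "ay": 0, "az": 0}, {"jaw": 1, "dx": 0, "dy": 0.3, "dz": 0, "ax": 0, "ay": 0, "az": 0}, {"jaw": 1, "dx": 0, "dy": 0.3, "dz": 0, "ax": 0, "ay": 0, "az": 0}, {"jaw": 1, "dx": 0, "dy": 0.2, "dz": 0, "ax": 0, "ay": 0, "az": 0}, {"jaw": 1, "dx": 0, "dy": 0.2, "dz": 0, "ax": 0, "ay": 0, "az": 0}, {"jaw": 1, "dx": 0, "dy": 0, "dz": 0, "ax": 0, "ay": 0, "az": 0}]'

```text
t: 14.5
eef_pos: [0.5141, 0.0044, 0.1213]
ee_rot: [-90.0, -0.0, 179.9]
ft_force: [-0.4, 0.6, 0.4]
width: 0.0153
```

Emit:
step_arm --series '[{"jaw": 1, "dx": 0, "dy": 0.2, "dz": 0, "ax": 0, "ay": 0, "az": 0}, {"jaw": 1, "dx": 0, "dy": 0.2, "dz": 0, "ax": 0, "ay": 0, "az": 0}, {"jaw": 1, "dx": 0, "dy": 0, "dz": 0, "ax": 0, "ay": 0, "az": 0}]'

```text
t: 14.88
eef_pos: [0.5141, 0.0044, 0.1173]
ee_rot: [-90.0, -0.0, 179.9]
ft_force: [-0.0, 0.4, -1.6]
width: 0.0153
```

Emit:
step_arm --series '[{"jaw": 1, "dx": 0, "dy": 0.2, "dz": 0, "ax": 0, "ay": 0, "az": 0}, {"jaw": 1, "dx": 0, "dy": 0, "dz": 0, "ax": 0, "ay": 0, "az": 0}]'

```text
t: 15.12
eef_pos: [0.5141, 0.0044, 0.1153]
ee_rot: [-90.0, -0.0, 179.9]
ft_force: [-0.5, 1.0, -0.1]
width: 0.0153
```

Emit:
step_arm --series '[{"jaw": 1, "dx": 0, "dy": 0.2, "dz": 0, "ax": 0, "ay": 0, "az": 0}, {"jaw": 1, "dx": 0, "dy": 0, "dz": 0, "ax": 0, "ay": 0, "az": 0}]'

```text
t: 15.38
eef_pos: [0.5141, 0.0045, 0.1133]
ee_rot: [-90.0, -0.0, 179.9]
ft_force: [0.1, 0.9, -0.4]
width: 0.0153
```

Emit:
step_arm --series '[{"jaw": 1, "dx": 0, "dy": 0.2, "dz": 0, "ax": 0, "ay": 0, "az": 0}, {"jaw": 1, "dx": 0, "dy": 0.15, "dz": 0, "ax": 0, "ay": 0, "az": 0}, {"jaw": 1, "dx": 0, "dy": 0, "dz": 0, "ax": 0, "ay": 0, "az": 0}]'

```text
t: 15.75
eef_pos: [0.5142, 0.0044, 0.1098]
ee_rot: [-90.0, -0.0, 179.9]
ft_force: [0.9, 0.1, -1.4]
width: 0.0154
```

Emit:
step_arm --series '[{"jaw": 1, "dx": 0, "dy": 0.2, "dz": 0, "ax": 0, "ay": 0, "az": 0}, {"jaw": 1, "dx": 0, "dy": 0.2, "dz": 0, "ax": 0, "ay": 0, "az": 0}, {"jaw": 1, "dx": 0, "dy": 0, "dz": 0, "ax": 0, "ay": 0, "az": 0}]'

```text
t: 16.12
eef_pos: [0.5141, 0.0044, 0.1058]
ee_rot: [-90.0, -0.0, 179.9]
ft_force: [-0.6, 1.2, -1.2]
width: 0.0155
```

Emit:
step_arm --series '[{"jaw": 1, "dx": 0, "dy": 0.2, "dz": 0, "ax": 0, "ay": 0, "az": 0}, {"jaw": 1, "dx": 0, "dy": 0.2, "dz": 0, "ax": 0, "ay": 0, "az": 0}, {"jaw": 1, "dx": 0, "dy": 0.2, "dz": 0, "ax": 0, "ay": 0, "az": 0}, {"jaw": 1, "dx": 0, "dy": 0.2, "dz": 0, "ax": 0, "ay": 0, "az": 0}, {"jaw": 1, "dx": 0, "dy": 0.2, "dz": 0, "ax": 0, "ay": 0, "az": 0}, {"jaw": 1, "dx": 0, "dy": 0, "dz": 0, "ax": 0, "ay": 0, "az": 0}]'

```text
t: 16.88
eef_pos: [0.5142, 0.0044, 0.0958]
ee_rot: [-90.0, -0.0, 179.9]
ft_force: [-1.1, -0.7, -0.9]
width: 0.0154
```

Emit:
step_arm --series '[{"jaw": 1, "dx": 0, "dy": 0.15, "dz": 0, "ax": 0, "ay": 0, "az": 0}, {"jaw": 1, "dx": 0, "dy": 0.15, "dz": 0, "ax": 0, "ay": 0, "az": 0}, {"jaw": 1, "dx": 0, "dy": 0.15, "dz": 0, "ax": 0, "ay": 0, "az": 0}, {"jaw": 1, "dx": 0, "dy": 0, "dz": 0, "ax": 0, "ay": 0, "az": 0}]'

```text
t: 17.38
eef_pos: [0.5144, 0.0044, 0.092]
ee_rot: [-90.0, 0.0, 179.9]
ft_force: [-1.6, -1.3, 5.5]
width: 0.0159
```

Emit:
step_arm --series '[{"jaw": 1, "dx": 0, "dy": 0.15, "dz": 0, "ax": 0, "ay": 0, "az": 0}, {"jaw": 1, "dx": 0, "dy": 0.15, "dz": 0, "ax": 0, "ay": 0, "az": 0}, {"jaw": 1, "dx": 0, "dy": 0.15, "dz": 0, "ax": 0, "ay": 0, "az": 0}, {"jaw": 1, "dx": 0, "dy": 0.15, "dz": 0, "ax": 0, "ay": 0, "az": 0}, {"jaw": 1, "dx": 0, "dy": 0, "dz": 0, "ax": 0, "ay": 0, "az": 0}]'

```text
t: 18.0
eef_pos: [0.5144, 0.0043, 0.086]
ee_rot: [-90.0, 0.0, 179.9]
ft_force: [-1.7, -0.5, 5.6]
width: 0.0153
```

Emit:
step_arm --series '[{"jaw": 1, "dx": 0, "dy": 0.1, "dz": 0, "ax": 0, "ay": 0, "az": 0}, {"jaw": 1, "dx": 0, "dy": 0.1, "dz": 0, "ax": 0, "ay": 0, "az": 0}, {"jaw": 1, "dx": 0, "dy": 0, "dz": 0, "ax": 0, "ay": 0, "az": 0}]'

```text
t: 18.38
eef_pos: [0.5144, 0.0044, 0.0841]
ee_rot: [-90.0, 0.0, 179.9]
ft_force: [-2.1, -0.1, 6.8]
width: 0.0151
```

Emit:
step_arm --series '[{"jaw": 1, "dx": 0, "dy": 0.1, "dz": 0, "ax": 0, "ay": 0, "az": 0}, {"jaw": 1, "dx": 0, "dy": 0, "dz": 0, "ax": 0, "ay": 0, "az": 0}]'

```text
t: 18.62
eef_pos: [0.5144, 0.0043, 0.0832]
ee_rot: [-90.0, 0.1, 179.9]
ft_force: [-2.3, -1.1, 6.8]
width: 0.0157
```

Emit:
step_arm --series '[{"jaw": 1, "dx": 0, "dy": 0.05, "dz": 0, "ax": 0, "ay": 0, "az": 0}, {"jaw": 1, "dx": 0, "dy": 0, "dz": 0, "ax": 0, "ay": 0, "az": 0}]'

```text
t: 18.88
eef_pos: [0.5145, 0.0044, 0.083]
ee_rot: [-90.0, 0.1, 179.9]
ft_force: [-3.2, -0.5, 9.6]
width: 0.0152
```

Emit:
step_arm --series '[{"jaw": 1, "dx": 0, "dy": 0.04, "dz": 0, "ax": 0, "ay": 0, "az": 0}, {"jaw": 1, "dx": 0, "dy": 0, "dz": 0, "ax": 0, "ay": 0, "az": 0}]'

```text
t: 19.12
eef_pos: [0.5145, 0.0043, 0.083]
ee_rot: [-90.0, 0.1, 179.9]
ft_force: [-4.9, 0.2, 12.3]
width: 0.0153
```

Emit:
step_arm --series '[{"jaw": 1, "dx": 0, "dy": 0.04, "dz": 0, "ax": 0, "ay": 0, "az": 0}, {"jaw": 1, "dx": 0, "dy": 0, "dz": 0, "ax": 0, "ay": 0, "az": 0}]'

```text
t: 19.38
eef_pos: [0.5145, 0.0044, 0.083]
ee_rot: [-90.0, 0.1, 179.9]
ft_force: [-5.3, -0.7, 16.9]
width: 0.015
```

The pin stopped hard at TCP 0.083, which is the height expected when it's home. Now I'll release, lift, back off and look.

Emit:
step_arm --series '[{"jaw": 0.8, "dx": 0, "dy": -0.1, "dz": 0, "ax": 0, "ay": 0, "az": 0}, {"jaw": 0.5, "dx": 0, "dy": 0, "dz": 0, "ax": 0, "ay": 0, "az": 0}, {"jaw": 0.4, "dx": 0, "dy": 0, "dz": 0, "ax": 0, "ay": 0, "az": 0}, {"jaw": 0.4, "dx": 0, "dy": 0, "dz": 0, "ax": 0, "ay": 0, "az": 0}, {"jaw": 0.4, "dx": 0, "dy": -3, "dz": 0, "ax": 0, "ay": 0, "az": 0}, {"jaw": 0.4, "dx": 0, "dy": -5, "dz": 0, "ax": 0, "ay": 0, "az": 0}, {"jaw": 0.4, "dx": 0, "dy": -4, "dz": 0, "ax": 0, "ay": 0, "az": 0}, {"jaw": 0.4, "dx": 0, "dy": 0, "dz": 4, "ax": 0, "ay": 0, "az": 0}, {"jaw": 0.4, "dx": 0, "dy": 0, "dz": 5, "ax": 0, "ay": 0, "az": 0}, {"jaw": 0.4, "dx": 0, "dy": 0, "dz": 5, "ax": 0, "ay": 0, "az": 0}, {"jaw": 0.4, "dx": 0, "dy": 0, "dz": 5, "ax": 0, "ay": 0, "az": 0}, {"jaw": 0.4, "dx": 0, "dy": 0, "dz": 0, "ax": 0, "ay": 0, "az": 0}]'

```text
t: 20.88
eef_pos: [0.5137, -0.1887, 0.2017]
ee_rot: [-90.0, -0.0, 179.7]
ft_force: [0.3, 0.4, 0.4]
width: 0.0547
```

Run:
```python
from h import *
s=r.get_state();print(s["t"],s["eef_pos"],s["ft_force"],s["width"])
for n in("top","side"):
    p,D=eyes.grab_frame(n);im=p[...,::-1];cv2.imwrite(f"pics/{n}5.png",im)
    P=cloud(n,D);m=(np.hypot(P[...,0]-.514,P[...,1]-.0044)<.007)&(P[...,2]>.09)&(P[...,2]<.14);q=P[m];print(n,m.sum(),q.mean(0) if len(q) else 0,np.percentile(q[:,2],[50,90]) if len(q) else 0)
a=cv2.resize(cv2.imread("pics/side5.png")[80:310,230:400],None,fx=2.4,fy=2.4,interpolation=cv2.INTER_CUBIC)
b=cv2.resize(cv2.imread("pics/side5.png")[205:270,280:335],(467,552),interpolation=cv2.INTER_CUBIC)[:,:380]
cv2.imwrite("pics/c5.png",cv2.convertScaleAbs(np.hstack([a,b]),alpha=1.6))
```

```text
20.875 [ 0.5136646  -0.18874664  0.20170228] [0.31655223 0.39006751 0.37911966] 0.05473332759096431
top 92 [0.5128652  0.00386521 0.11277691] [0.11591365 0.11736227]
side 52 [0.51397227 0.00550218 0.11343638] [0.11496829 0.11638266]
```

View pics/c5.png

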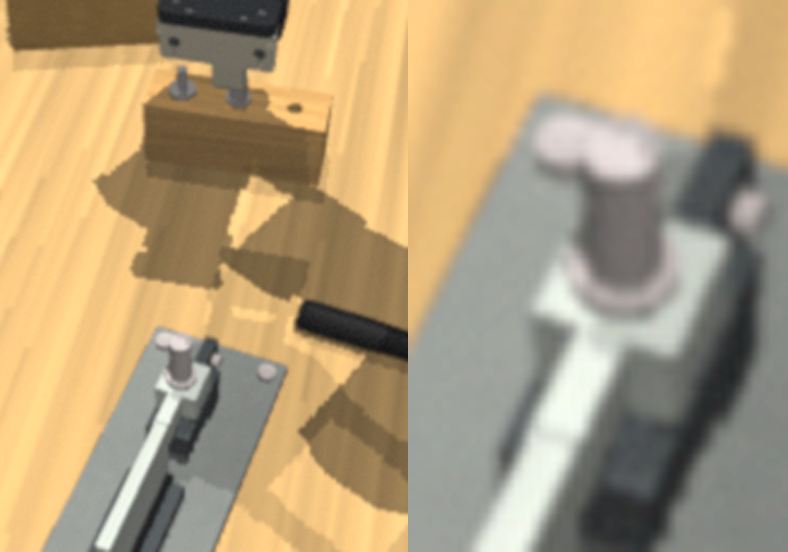

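The collar sits flush on the flap's eye. The head top measures 0.1159 m (top camera) and 0.115 m (side camera), against 0.116 expected. The other two pins are still in the rack and the gripper is empty.

```bash
python3 -c "
from rig import order;print(order.sign_off())"
```

```text
the job is handed in; nothing more can be done
None
```

The hinge is joined and the job is handed in, at about 21 s of the 67 s allowed; the sign-off reports no verdict.

- **Flap:** I slid it about 66.4 mm along its rails. The cameras had put the distance at 66.5 and 67.0 mm. I then let it go.
- **Pin:** I took the long thick-headed pin from the rack and lowered it through both eyes in steps of 3 mm or less. The plug gave way at about 6 N. The pin came to rest at the expected height, with at most about 17 N showing on the wrist at the end of each move.
- **Last checks:** The head top measured 115.9 mm (top camera) and 115.0 mm (side camera), against 116 mm expected. The picture shows the collar flush on the eye, the other two pins still in the rack, and the gripper open and clear of everything.
- **Disagreements:** The two cameras differed by about 2 mm in absolute position, so I averaged them for the final approach. I could not see the plug; that it was pushed down is inferred from the force and the pin's depth.

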